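Stow the spare-lamp tins and spring them in

ROBOT

A 6-joint arm with a two-finger parallel gripper is mounted at the origin on the work surface. World frame = base frame: x ahead of the robot, y to its left, z up, the work surface at z = 0. Lengths are in mm, angles in rad, forces in N, time in s.
With the tool pointing down it reaches from about 275 to 825 mm from the base axis. Payload 4.9 kg.
Tool frame: the origin (TCP) lies at the very end of the fingers, on their centre line; the grasp point (between the pads) lies 19 mm behind it; z points along the fingers, y is the line along which they close (so a half turn about z gives the same grasp; the last joint's range is limited). The gripper opens to 85 mm and grips with 20 to 120 N. Pads are 22 mm wide; open, the fingers measure 114 mm over their backs; the gripper's body (76 mm by 85 mm) begins 54 mm behind the grasp point. The pads swing forward as they close: fully open they stand 13 mm farther back than shut.
Start: joints at [-1.454, 0.326, -0.193, 1.052, 0, 1.437], TCP at [136.51, -532.807, 192.581] pointing down, gripper open.
Joint ranges: [-2.65, 2.65], [-0.97, 1.79], [-1.3, 1.35], [-1.93, 2.1], [-1.47, 1.37], [-3.14, 3.14]. Speed limits (rad/s): [2.57, 2.57, 3.14, 3.14, 3.14, 3.14].

INTERFACE

Orientations are given as [roll, pitch, yaw] about the fixed x, y, z axes, in that order (R = Rz(yaw) Ry(pitch) Rx(roll)).
In Python, from bench import bot, solve_ik, imaging gives the robot as it stands. Calls block until the motion is done:
- bot.move_ptp(position, orientation): joint-space move of the TCP to a pose.
- bot.movel(position, rot=None, max_speed=150, threshold=None): straight line of the TCP; rot=None keeps the orientation; max_speed is the mean speed in mm/s. With threshold (N) it stops when the force on the tool has changed by that much, and returns True; else False.
- bot.move_j(angles): joint-space move.
- bot.grip(opening, effort=None): opening from 0.0 (shut) to 1.0 (fully open); effort is the grip in N (None keeps the last); returns when the fingers have stopped.
- bot.dwell(seconds).
- solve_ik(position, orientation): joint angles nearest the present ones, or None.
- bot.get_state(): the state.
- imaging.capture(name): name is "scene" or "top"; returns the picture (384x512x3 uint8, blue, green, red); there is no depth.
- imaging.camera_model(name): a dict with "K" (3x3 intrinsics, pixels), "k1" (the pictures are not rectified: a ray, as slopes to the right and down, at radius r is drawn at 1 + k1 r^2 times it, then the intrinsics apply), "position" and "rotation" of the camera in the world. Camera axes: x right, y up, looking along -z (the intrinsics and any distortion apply to the point x, -y, -z); pixel columns grow to the right and rows downward; lengths in mm; the calibration is good to about 2 mm. A picture is of the moment at which its call begins. camera_model takes no time and is no camera call.
A pose or a line that the arm cannot do raises bot.IKError and nothing moves.
- bot.sign_off(): hands the job in, once; it reports no verdict.
The state is a dict: "t": time; "qpos": joint angles; "joint_velocities": joint speeds; "effort": joint torques, N m; "tcp_pos": TCP position; "orientation": TCP orientation; "contact_force": force on the tool from outside, world axes, zero at the start; "wrist_torque": the same for the moment, N m; "opening": opening from 0.0 (shut) to 1.0 (fully open).
Only numpy, scipy, OpenCV 4.12 (cv2) and the standard library are available. Lean on these libraries where they do the work, as an engineer would, in place of code of your own. Each camera call takes 0.05 s, during which the arm holds its last target. There are 200 camera calls.

TASK

Stow all the loose spare-lamp tins in the steel rack: three side by side between the cheeks as the bottom row, pointing front to back, and the rest saddled squarely in the gaps of the row below, so that they build up as a pyramid in the middle of the rack's depth. When every tin lies at rest in its place, drop the spring's hook into the hole in the rack's right-hand front block, stretch the spring across the front and put its eye over the brass post, down on the block, so that it keeps the tins in. Leave the parts tin, the bakelite cap and the spanner where they lie.

Things in the scene. Friction and masses are not known exactly. Their poses are not given: they have to be found in the camera images.
- rack: Grey steel cradle, fixed to the shelf (place and yaw change). Origin at shelf level midway between its two cheeks; x points to its back (away from the robot at yaw 0), y left, z up. Floor plate x -76 to +60, y -112 to +112 mm; rear lip 14 mm high at x = 56 to 60. The front (-x) is open; two uprights 64 mm high stand at x = -62, y = -106 and +106 mm, each with a steel block on its inner side
- bed (a point): Middle of the rack's bed, on the floor plate, 4 mm above the shelf; rack frame (0, 0, 4) mm. Cheeks 56 mm long in x and 4 mm thick rise to 30 mm above the shelf, inner faces at y = -63 and +63 mm: three tins lie side by side between them with 6 mm to spare, axes along the rack's x
- hole (a point): Mouth of the vertical 13 mm through hole in the rack's right-hand front block (26 x 26 mm, 14 mm thick, top face 64 mm above the shelf, air below it); rack frame (-62, -90, 64) mm
- post (a point): Foot of the brass post on top of the rack's left-hand front block (26 x 26 mm, top face 64 mm above the shelf); rack frame (-62, +90, 64) mm. The post is 8 mm thick with a 10 mm head and stands 12 mm above the block
- spring: Steel tension spring, 159 mm long slack, 130 g, does not bend. Origin on its axis above the hook's leg; x runs along it to the eye end, z is up as it lies on the shelf (axis 12 mm above the shelf). Along x: 5 mm wire shank with the leg bent down at x = 0; coil, 24 mm thick, 18 to 88 mm; red tongue 88 to 131; eye at 143. Stretches along x only: 2 N to start, then 0.25 N per mm
- hook_tip (a point): Lowest point of the hook's leg, 12 mm below the spring's axis. The leg is 5 mm thick, its tip leans 1 mm towards the eye
- tongue (a point): Middle of the free part of the red grip tongue (10 mm wide, 12 mm high), on the spring's axis, 106 mm from the spring's origin when slack, 37 mm from the eye's centre always; it rides on the stretched end
- eye (a point): Centre of the eye at the spring's far end: a flat horizontal ring on the spring's axis, 26 mm outside, 18 mm hole, 5 mm thick; 143 mm from the spring's origin when slack, it rides on the stretched end
- coil (a joint): How far the spring is stretched (m), 0 slack, 0.055 at the most; about 0.03 with the hook in the hole and the eye over the post
- shelf_rim: The service shelf's moulded tan rim, 16 mm high and wide, fixed: a rectangle whose bars run along x at world y = -0.45 and +0.45 m and along y at world x = 0.355 and 0.889 m. It stops round things from rolling off; a knocked tin rolls freely until it meets something. Origin at shelf level in its middle, world (0.622, 0)
- parts_tin: Open grey steel parts tin, 110 x 150 x 32 mm, with three glass bayonet bulbs in it; bystander, origin under its centre
- socket_cap: Black bakelite socket cap, 48 mm across, 46 mm high, standing; bystander, origin under its centre
- lamp_socket: Open brass bayonet lamp socket on a black base, 60 mm across, 46 mm high, fixed to the shelf; bystander, origin under its centre
- spanner: Brass spanner, 135 mm long, 6 mm thick, lying flat; bystander, origin under its middle
- tin1: Round aluminium spare-lamp tin with a yellow band, 40 mm across, 60 mm long, 70 to 140 g, lying on its side; all tins are alike and four to six are present. Origin at its centre (20 mm above what it lies on), x along its own axis; it can roll, so y and z turn with it
- tin2: Round aluminium spare-lamp tin with a yellow band, 40 mm across, 60 mm long, 70 to 140 g, lying on its side; all tins are alike and four to six are present. Origin at its centre (20 mm above what it lies on), x along its own axis; it can roll, so y and z turn with it
- tin3: Round aluminium spare-lamp tin with a yellow band, 40 mm across, 60 mm long, 70 to 140 g, lying on its side; all tins are alike and four to six are present. Origin at its centre (20 mm above what it lies on), x along its own axis; it can roll, so y and z turn with it
- tin4: Round aluminium spare-lamp tin with a yellow band, 40 mm across, 60 mm long, 70 to 140 g, lying on its side; all tins are alike and four to six are present. Origin at its centre (20 mm above what it lies on), x along its own axis; it can roll, so y and z turn with it
- tin5: Round aluminium spare-lamp tin with a yellow band, 40 mm across, 60 mm long, 70 to 140 g, lying on its side; all tins are alike and four to six are present. Origin at its centre (20 mm above what it lies on), x along its own axis; it can roll, so y and z turn with it
- tin6: Round aluminium spare-lamp tin with a yellow band, 40 mm across, 60 mm long, 70 to 140 g, lying on its side; all tins are alike and four to six are present. Origin at its centre (20 mm above what it lies on), x along its own axis; it can roll, so y and z turn with it
Not all that is in view belongs to the job. What is shaped like the tin4 but blue is not meant.

How it is judged (in metres and radians):
On the way, in this order (a step that is already met when the one before it is completed fails the run):
1. every tin lies at rest in its place in the pyramid (x of tin1 in the frame of rack between -0.022 and 0.022 m and angle between the x axis of each of tin1, tin2, tin3, tin4, tin5, tin6 and the x axis of rack, either way round below 0.15 rad and linear speed of each of tin1, tin2, tin3, tin4, tin5, tin6 below 0.03 m/s and ((z of tin1 in the frame of rack between 0.021 and 0.027 m and y of tin1 in the frame of rack between -0.046 and 0.046 m) or (z of tin1 in the frame of rack between 0.053 and 0.063 m and y of tin1 in the frame of rack between 0.013 and 0.028 m) or (z of tin1 in the frame of rack between 0.053 and 0.063 m and y of tin1 in the frame of rack between -0.028 and -0.013 m) or (z of tin1 in the frame of rack between 0.085 and 0.098 m and y of tin1 in the frame of rack between -0.009 and 0.009 m)) and x of tin2 in the frame of rack between -0.022 and 0.022 m and ((z of tin2 in the frame of rack between 0.021 and 0.027 m and y of tin2 in the frame of rack between -0.046 and 0.046 m) or (z of tin2 in the frame of rack between 0.053 and 0.063 m and y of tin2 in the frame of rack between 0.013 and 0.028 m) or (z of tin2 in the frame of rack between 0.053 and 0.063 m and y of tin2 in the frame of rack between -0.028 and -0.013 m) or (z of tin2 in the frame of rack between 0.085 and 0.098 m and y of tin2 in the frame of rack between -0.009 and 0.009 m)) and x of tin3 in the frame of rack between -0.022 and 0.022 m and ((z of tin3 in the frame of rack between 0.021 and 0.027 m and y of tin3 in the frame of rack between -0.046 and 0.046 m) or (z of tin3 in the frame of rack between 0.053 and 0.063 m and y of tin3 in the frame of rack between 0.013 and 0.028 m) or (z of tin3 in the frame of rack between 0.053 and 0.063 m and y of tin3 in the frame of rack between -0.028 and -0.013 m) or (z of tin3 in the frame of rack between 0.085 and 0.098 m and y of tin3 in the frame of rack between -0.009 and 0.009 m)) and x of tin4 in the frame of rack between -0.022 and 0.022 m and ((z of tin4 in the frame of rack between 0.021 and 0.027 m and y of tin4 in the frame of rack between -0.046 and 0.046 m) or (z of tin4 in the frame of rack between 0.053 and 0.063 m and y of tin4 in the frame of rack between 0.013 and 0.028 m) or (z of tin4 in the frame of rack between 0.053 and 0.063 m and y of tin4 in the frame of rack between -0.028 and -0.013 m) or (z of tin4 in the frame of rack between 0.085 and 0.098 m and y of tin4 in the frame of rack between -0.009 and 0.009 m)) and x of tin5 in the frame of rack between -0.022 and 0.022 m and ((z of tin5 in the frame of rack between 0.021 and 0.027 m and y of tin5 in the frame of rack between -0.046 and 0.046 m) or (z of tin5 in the frame of rack between 0.053 and 0.063 m and y of tin5 in the frame of rack between 0.013 and 0.028 m) or (z of tin5 in the frame of rack between 0.053 and 0.063 m and y of tin5 in the frame of rack between -0.028 and -0.013 m) or (z of tin5 in the frame of rack between 0.085 and 0.098 m and y of tin5 in the frame of rack between -0.009 and 0.009 m)) and x of tin6 in the frame of rack between -0.022 and 0.022 m and ((z of tin6 in the frame of rack between 0.021 and 0.027 m and y of tin6 in the frame of rack between -0.046 and 0.046 m) or (z of tin6 in the frame of rack between 0.053 and 0.063 m and y of tin6 in the frame of rack between 0.013 and 0.028 m) or (z of tin6 in the frame of rack between 0.053 and 0.063 m and y of tin6 in the frame of rack between -0.028 and -0.013 m) or (z of tin6 in the frame of rack between 0.085 and 0.098 m and y of tin6 in the frame of rack between -0.009 and 0.009 m))), for 0.3 s.
2. the spring's hook is in the hole (horizontal distance between hook_tip and hole below 0.008 m and z of hook_tip in the frame of rack between 0.046 and 0.059 m), for 0.1 s.
3. the spring is stretched and its eye is over the post (all of step 2 and horizontal distance between eye and post below 0.009 m and z of eye in the frame of rack between 0.061 and 0.0715 m and value of joint coil above 0.018 m), for 0.2 s.
At the end, for the whole second after the job is handed in: All tins lie at rest in the rack, square to it (0.15 rad) and mid-depth (22 mm): three between the cheeks, the rest in the gaps of the row below (second row 7 mm, top 9 mm); the hook is 5 mm or more down the hole, the eye over the post below its head, the spring stretched over 18 mm (all of step 1 and all of step 3 and linear speed of spring below 0.03 m/s); the robot touches nothing.
It fails at once if the parts tin is pushed more than 30 mm away (distance of parts_tin from where it was at the start of the episode above 0.03 m).
It fails at once if the socket cap is pushed more than 30 mm away (distance of socket_cap from where it was at the start of the episode above 0.03 m).
It fails at once if the spanner is pushed more than 30 mm away (distance of spanner from where it was at the start of the episode above 0.03 m).
Of tin1, tin2, tin3, tin4, tin5, tin6 only 4 to 6 are there at a start; the rules pass over those that are not, and their reading is None.
At some moment in a run one of tin1, tin2, tin3, tin4, tin5, tin6, spring may be knocked a few centimetres aside while the robot is not near it.
It also fails if it takes over 210 s, if anything falls off the work surface, if the arm or the gripper's body presses on something with over 40 N, if the wrist force passes 120 N, or if a joint passes its speed limit or range.

## Working session

There is one attempt and no reset: what is moved stays moved. The work goes in short steps, each a Python script; the robot and the scene stay as the last script left them, time stands still between calls to the robot, and variables do not carry over. Pictures are saved under pics/ and viewed, on a budget of 14 in all, crops included, one or two more only if the job needs it, and the job is handed in when it is done.

```bash
ls; mkdir -p pics
python3 - <<'E'
from bench import bot, imaging
import cv2
for n in("scene","top"):
    im=imaging.capture(n); cv2.imwrite(f"pics/{n}0.png",im); print(n,imaging.camera_model(n))
cv2.imwrite("pics/top0b.png",cv2.resize(cv2.imread("pics/top0.png"),(800,600),interpolation=cv2.INTER_CUBIC))
cv2.imwrite("pics/scene0b.png",cv2.resize(cv2.imread("pics/scene0.png"),(800,600),interpolation=cv2.INTER_CUBIC))
print(bot.get_state())
E
```

```text
pics
scene {'K': array([[460.11801252,   0.        , 253.98526258],
       [  0.        , 460.11801252, 198.48379142],
       [  0.        ,   0.        ,   1.        ]]), 'k1': -0.061683962132838575, 'position': array([1211.31834396,  364.85105221,  943.4123564 ]), 'rotation': array([0.67908467, 0.01869936, 2.07024635])}
top {'K': array([[454.05026873,   0.        , 257.84454497],
       [  0.        , 454.05026873, 191.17458116],
       [  0.        ,   0.        ,   1.        ]]), 'k1': 0.049335005985991956, 'position': array([ 541.53692622,    7.73669932, 1306.0134118 ]), 'rotation': array([ 0.03230959,  0.00618606, -1.57443743])}
{'t': 0.1, 'qpos': array([-1.45420178e+00,  3.26871965e-01, -1.93469021e-01,  1.05199070e+00,
        5.54343903e-06,  1.43655585e+00]), 'joint_velocities': array([-0.00118613, -0.00177586,  0.00168453, -0.00022872,  0.00213679,
        0.00133088]), 'effort': array([ 2.27360529e-04, -4.44240439e+01,  2.63037568e+01,  7.89850659e-03,
       -2.03187551e-04, -1.49398028e-05]), 'tcp_pos': array([ 136.44188432, -532.22146861,  191.88461906]), 'orientation': array([-3.14007185e+00, -2.10982815e-04,  2.50834859e-01]), 'contact_force': array([0.4726982 , 0.77235976, 0.54458725]), 'wrist_torque': array([-0.01821189,  0.03378704,  0.05381714]), 'opening': 0.9985548173707972}
```

View pics/top0b.png

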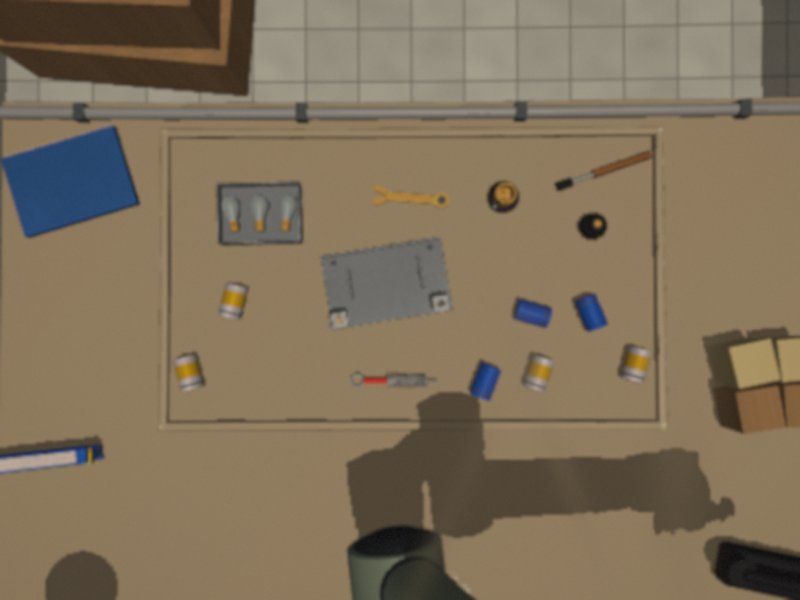

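View pics/scene0b.png

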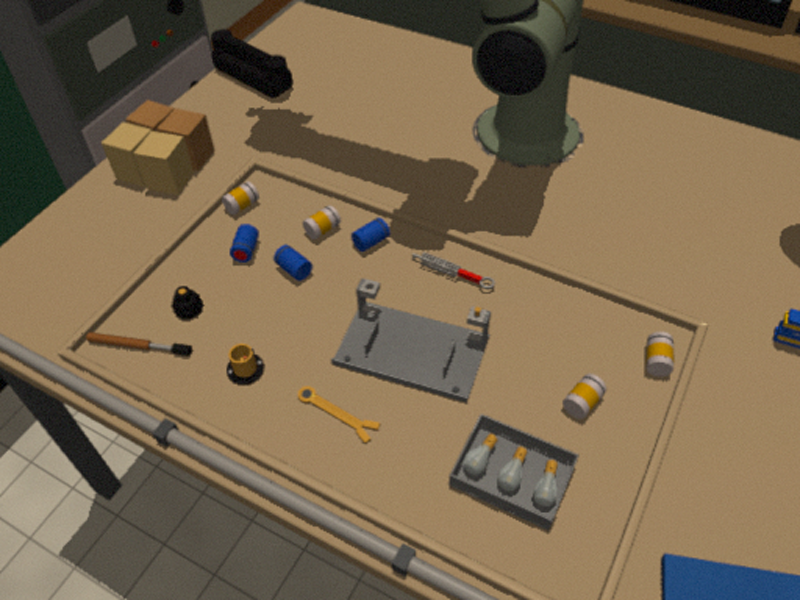

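```bash
cat > h.py <<'E'
import numpy as np, cv2
from bench import bot, solve_ik, imaging
from scipy.spatial.transform import Rotation as Ro
CM={n:imaging.camera_model(n) for n in("scene","top")}
F=np.diag([1.,-1,-1])
def cam(n):
    c=CM[n]; return c["K"],np.array([c["k1"],0,0,0]),np.asarray(c["position"]),Ro.from_euler("xyz",c["rotation"]).as_matrix()@F
def proj(n,P):
    K,d,p,R=cam(n); P=np.atleast_2d(np.asarray(P,float))
    return cv2.projectPoints((P-p)@R,np.zeros(3),np.zeros(3),K,d)[0][:,0]
def ray(n,uv):
    K,d,p,R=cam(n); x=cv2.undistortPoints(np.array(uv,float).reshape(-1,1,2),K,d)[:,0]
    return p,np.c_[x,np.ones(len(x))]@R.T
def onz(n,uv,z):
    p,v=ray(n,uv); return p+v*((z-p[2])/v[:,2])[:,None]
def tri(a,b):  # a px in top, b px in scene
    (p,u),(q,v)=ray("top",a),ray("scene",b); u,v=u[0],v[0]
    s=np.linalg.lstsq(np.c_[u,-v],q-p,rcond=None)[0]
    A,B=p+s[0]*u,q+s[1]*v; return (A+B)/2,np.linalg.norm(A-B)
def blobs(im,lo,hi,amin=8):
    m=cv2.inRange(cv2.cvtColor(im,cv2.COLOR_BGR2HSV),lo,hi)
    n,l,s,c=cv2.connectedComponentsWithStats(m)
    return [(c[i],s[i,4],np.argwhere(l==i)[:,::-1].astype(float)) for i in range(1,n) if s[i,4]>=amin]
def tins(im,z=20):
    """yellow bands in the top picture -> list of x,y,axis angle,area"""
    out=[]
    for c,a,px in blobs(im,(18,130,110),(32,255,255),25):
        w=onz("top",px,z)[:,:2]; m=w.mean(0); ev,V=np.linalg.eigh(np.cov((w-m).T))
        ax=V[:,0]; out.append((m[0],m[1],np.arctan2(ax[1],ax[0]),a,*np.sqrt(12*ev)))
    return np.array(out)
E
python3 - <<'E'
from h import *
for n in("top","scene"):
    im=cv2.imread(f"pics/{n}0.png")
    print(n,proj(n,[[355,450,16],[355,-450,16],[889,-450,16],[889,450,16]])*800/512)
    if n=="top":
        print(np.round(tins(im),2))
        for c,a,p in blobs(im,(12,100,90),(36,255,255),4): print("yel",c,a,onz(n,c,20)[0], cv2.cvtColor(im,cv2.COLOR_BGR2HSV)[int(c[1]),int(c[0])])
    for c,a,p in blobs(im,(0,150,100),(6,255,255),4)+blobs(im,(175,150,100),(180,255,255),4): print("red",c,a,onz(n,c,16)[0])
t=cv2.imread("pics/top0.png")[145:255,200:310]; s=cv2.imread("pics/scene0.png")[155:260,205:325]
a=cv2.resize(t,(400,400),interpolation=cv2.INTER_NEAREST); b=cv2.resize(s,(400,350),interpolation=cv2.INTER_NEAREST)
cv2.imwrite("pics/crop0.png",np.hstack([a,np.vstack([b,np.zeros((50,400,3),np.uint8)])]))
E
```

```text
top [[161.95553461 426.40341781]
 [663.36706121 425.13282857]
 [659.08460201 129.15634807]
 [163.84153634 131.91224621]]
[[ 775.67 -171.04    2.65  114.     34.93   36.35]
 [ 768.54    6.57    3.05  282.     24.22  140.44]
 [ 717.02  322.83   -1.47   25.     11.93   17.14]
 [ 717.01  276.08   -1.35   27.     13.15   16.15]
 [ 585.37  324.19    2.91  112.     23.52   38.35]
 [ 468.61 -405.58    2.89  107.     23.35   35.45]
 [ 455.93  407.28   -2.9   114.     23.91   37.48]
 [ 452.56 -230.14    2.83  108.     22.56   37.37]]
yel [86.02597403  0.97402597] 231 [1124.61938735  500.79562832   20.        ] [ 15 135 128]
yel [96.1898418  29.82847627] 1201 [1043.04903156  472.67303269   20.        ] [ 15 131  72]
yel [398.29437229 104.40692641] 231 [ 827.08465705 -382.50661293   20.        ] [ 14 160 116]
yel [260.94823529 125.86352941] 425 [768.94095662   6.0369374   20.        ] [ 19 165 170]
yel [323.75141243 122.98305085] 177 [ 776.10791138 -172.27593791   20.        ] [ 16 164 166]
yel [149.45945946 144.24324324] 37 [717.57801429 322.66805261  20.        ] [ 18 169 148]
yel [166. 144.] 
[... 588 characters left out ...]
17 167]
yel [119.06081081 236.77702703] 148 [456.1589606  406.80028565  20.        ] [ 21 221 182]
yel [345.15972222 237.02083333] 144 [ 453.07324562 -229.76599205   20.        ] [ 21 198 175]
yel [239.5 246. ] 12 [428.57207188  67.86014812  20.        ] [ 14 105 151]
yel [491.62310606 261.33333333] 1056 [ 386.01144687 -631.9584312    20.        ] [ 15 135 134]
yel [ 57.  291.5] 30 [305.360115   576.66373677  20.        ] [ 24 200 149]
red [239.5 243. ] 42 [436.67297619  68.03136728  16.        ]
scene [[704.19301148 324.50353153]
 [254.23166211 160.14289922]
 [ 62.53939684 350.1846927 ]
 [596.86916297 627.71089839]]
red [300.22916667 175.29166667] 48 [433.78430727  62.92569799  16.        ]
```

View pics/crop0.png

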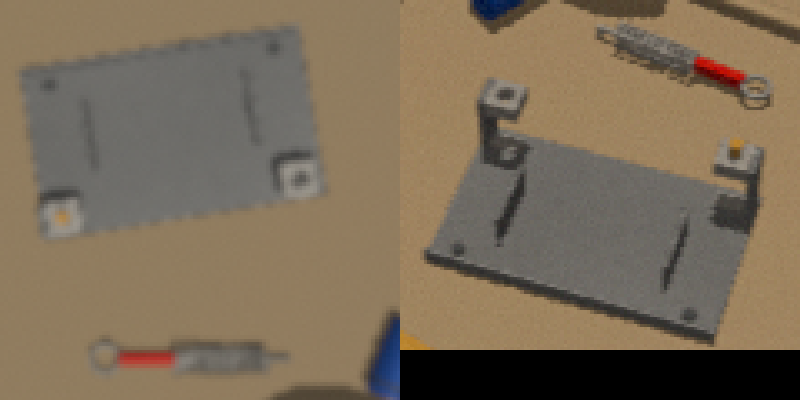

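```bash
cat >> h.py <<'E'
def rack(im,dbg=False):
    """rack pose from plate outline and block tops in the top picture"""
    hsv=cv2.cvtColor(im,cv2.COLOR_BGR2HSV); roi=np.zeros(im.shape[:2],np.uint8); roi[145:215,200:295]=1
    br=cv2.inRange(hsv,(0,0,150),(180,60,255))*roi
    n,l,s,c=cv2.connectedComponentsWithStats(cv2.morphologyEx(br,cv2.MORPH_CLOSE,np.ones((5,5))))
    o=sorted(range(1,n),key=lambda i:-s[i,4])[:2]; o.sort(key=lambda i:c[i,0])
    b=[]
    for i in o:
        r=cv2.minAreaRect(np.argwhere(l==i)[:,::-1].astype(np.float32)); b.append((c[i]+r[0])/2); 
        if dbg: print("block",s[i],c[i],r)
    B=onz("top",b,64)[:,:2]; d=B[0]-B[1]
    yaw=np.arctan2(-d[0],d[1]); o1=B.mean(0)+62*np.array([np.cos(yaw),np.sin(yaw)])
    m=cv2.inRange(hsv,(0,0,0),(180,70,255))*roi
    m=cv2.morphologyEx(m,cv2.MORPH_OPEN,np.ones((3,3)))
    k=max(cv2.findContours(m,cv2.RETR_EXTERNAL,cv2.CHAIN_APPROX_NONE)[0],key=cv2.contourArea)
    r=cv2.minAreaRect(onz("top",k[:,0],4)[:,:2].astype(np.float32))
    if dbg: print("len",np.linalg.norm(d),"yaw",yaw,"o",o1,"plate",r)
    return o1,yaw,r
E
python3 - <<'E'
from h import *
im=cv2.imread("pics/top0.png"); o,y,r=rack(im,True)
u=np.array([np.cos(y),np.sin(y)]); print("plate o",np.array(r[0])+8*u)
h=cv2.cvtColor(im,cv2.COLOR_BGR2HSV); print(h[180:210:3,210:224:3].tolist()[3], h[170,250],h[230,250])
s=cv2.imread("pics/scene0.png"); hs=cv2.cvtColor(s,cv2.COLOR_BGR2HSV)
T=np.array([[-62,-90,64],[-62,90,76],[-76,-112,4],[60,-112,4],[60,112,4],[-76,112,4]],float)
W=np.c_[T[:,:2]@np.array([[np.cos(y),np.sin(y)],[-np.sin(y),np.cos(y)]])+o,T[:,2]]
print("scene crop px",(proj("scene",W)-[205,155])*3.3333+[400,0]); print("top crop",(proj("top",W)-[200,145])*3.6364)
E
```

```text
block [214 203   8   6  38] [217.23684211 205.31578947] ((217.5, 205.5), (5.0, 7.0), 90.0)
block [283 197   3   2   4] [283.75 197.25] ((284.0, 197.5), (1.0, 2.0), 90.0)
len 183.17492301117005 yaw 0.1164320323965551 o [615.41331286  42.33088425] plate ((613.60693359375, 48.387794494628906), (140.22682189941406, 230.8605499267578), 9.025727272033691)
plate o [621.55276915  49.31714764]
[[19, 19, 110], [24, 12, 108], [23, 10, 107], [23, 9, 108], [23, 9, 108]] [ 18  12 110] [ 18  87 144]
scene crop px [[508.69545379  85.52408246]
 [735.44800637 141.63625767]
 [493.82811577 115.10099316]
 [421.38991746 244.73487154]
 [705.07679963 337.5037164 ]
 [762.03754413 195.64440619]]
top crop [[302.90614576 190.70940803]
 [ 63.74017878 219.39570249]
 [329.00972158 206.41423154]
 [308.01751121  35.55105774]
 [ 26.66849284  69.54731891]
 [ 46.75228351 240.50395431]]
```

```bash
sed -i 's/(0,0,150),(180,60,255)/(0,0,126),(180,75,255)/; s/roi\[145:215,200:295\]=1/roi[145:215,200:295]=1; rb=0*roi; rb[196:213,208:225]=1; rb[185:202,274:291]=1/; s/(180,75,255))\*roi/(180,75,255))*rb/' h.py
python3 - <<'E'
from h import *
im=cv2.imread("pics/top0.png"); o,y,r=rack(im,True)
for rc in ((slice(186,202),slice(274,292)),(slice(196,212),slice(208,226))): print(cv2.cvtColor(im,cv2.COLOR_BGR2HSV)[rc][...,2])
yw=0.1565;o=np.array(r[0])+8*np.array([np.cos(yw),np.sin(yw)])
T=np.array([[-62,-90,64],[-62,90,76],[-76,-112,4],[60,-112,4],[60,112,4],[-76,112,4]],float)
W=np.c_[T[:,:2]@np.array([[np.cos(yw),np.sin(yw)],[-np.sin(yw),np.cos(yw)]])+o,T[:,2]]
print("scene crop px",(proj("scene",W)-[205,155])*3.3333+[400,0]); print("top crop",(proj("top",W)-[200,145])*3.6364,proj("top",W[:2]))
E
```

```text
block [209 200  16  12 124] [216.09677419 205.79032258] ((216.30770874023438, 205.5384521484375), (10.198039054870605, 13.728130340576172), 78.69007110595703)
block [274 187  16  15 137] [282.9270073  194.64963504] ((281.1470947265625, 194.58824157714844), (11.399174690246582, 16.97749137878418), 75.96376037597656)
len 182.54495641359023 yaw 0.16245022617017438 o [618.45084551  49.241001  ] plate ((613.60693359375, 48.387794494628906), (140.22682189941406, 230.8605499267578), 9.025727272033691)
[[111 107 100  97  96  93  85  83  88  92  92 102 111 118 131 143 144 145]
 [104  96  86  78  76  74  68  67  73  78  82  97 108 118 131 142 144 145]
 [ 95  79  69  69  73  75  78  81  86  91  98 107 115 121 130 142 144 145]
 [ 90  71  72  87 101 110 114 117 121 123 128 130 126 122 129 140 144 145]
 [ 89  74  88 112 131 140 143 142 143 146 148 144 133 121 125 136 144 145]
 [ 91  79  98 129 148 153 148 141 135 138 147 147 133 119 120 134 142 144]
 [ 98  83  97 130 149 150 140 124 110 115 132 141 132 121 123 135 142 146]
 [106  87  92 125 143 142 129 107  91  96 118 135 132 124 127 136 143 145]

[... 1533 characters left out ...]
0 151 152 150 146 144 137 123 114 115 119]
 [144 142 134 125 124 135 141 141 143 143 139 135 133 132 128 127 126 128]
 [144 143 140 133 130 130 133 133 133 135 133 133 135 138 139 139 141 140]
 [144 144 144 143 135 134 136 138 138 139 139 140 142 143 144 145 145 144]]
scene crop px [[508.2130469   96.81568252]
 [739.27424391 146.52184684]
 [492.21017778 126.62691596]
 [425.87264537 259.95994135]
 [715.81376789 344.00182389]
 [765.34560504 199.34638367]]
top crop [[295.73769706 177.43315577]
 [ 57.89293144 215.57433849]
 [322.70476883 192.53099722]
 [294.92050678  22.72488118]
 [ 15.18006777  67.91731458]
 [ 42.08437978 237.89970652]] [[281.32705342 193.7936299 ]
 [215.92039694 204.28235026]]
```

Run:
```python
from h import *
s=cv2.imread("pics/scene0.png")
t=cv2.imread("pics/top0.png")
def cen(im,n,c,w,f):
    K=np.mgrid[c[1]-w:c[1]+w+1,c[0]-w:c[0]+w+1]; p=im[K[0],K[1]].astype(float)
    g=f(p); g=np.clip(g-np.percentile(g,60),0,None); return np.array([(g*K[1]).sum(),(g*K[0]).sum()])/g.sum()
org=lambda p:p[...,2]-p[...,0]; drk=lambda p:-p.mean(-1)
pt=cen(t,"top",(216,205),3,org); ps=cen(s,"scene",(306,199),3,org)
ht=cen(t,"top",(282,194),3,drk); hs=cen(s,"scene",(236,183),3,drk)
print(pt,ps,ht,hs)
P,e=tri(pt,ps);H,f=tri(ht,hs);print("tri",P,e,H,f)
for A,B in((P,H),(onz("top",[pt],75)[0],onz("top",[ht],62)[0])):
    d=(A-B)[:2];y=np.arctan2(-d[0],d[1]);o=(A+B)[:2]/2+62*np.array([np.cos(y),np.sin(y)]);print(np.linalg.norm(d),y,o)
```

```text
[216.45232975 204.42365591] [305.47703488 197.44360465] [282.04536272 193.71239669] [236.11501416 182.86141643]
tri [546.25179717 126.14651203  80.29890216] 1.9149226025161437 [574.81033125 -51.41972694  67.74291076] 1.615453087908388
179.84815565139854 0.15946749113077952 [621.74440708  47.2085261 ]
180.81010698357343 0.15944754477201523 [621.42206205  48.11422447]
```

```bash
cat >> h.py <<'E'
O=np.array([621.5,48.0]); YW=0.158
def W(p):  # rack -> world
    c,s=np.cos(YW),np.sin(YW); return np.array([O[0]+c*p[0]-s*p[1],O[1]+s*p[0]+c*p[1],p[2]])
def inrack(xy):
    c,s=np.cos(YW),np.sin(YW); d=np.asarray(xy)-O; return np.array([c*d[0]+s*d[1],-s*d[0]+c*d[1]])
def ori(pos,axis):
    """down pose with the closing line along 'axis' (world angle), the half turn with the smaller last joint"""
    c=[]
    for y in (axis+np.pi/2,axis-np.pi/2):
        y=(y+np.pi)%(2*np.pi)-np.pi; q=solve_ik(pos,[np.pi,0,y])
        if q is not None: c.append((abs(q[5]),y))
    return [np.pi,0,min(c)[1]]
PARK=[-1.454,0.326,-0.193,1.052,0,1.437]
def find(near,rad=90):
    for k in range(2):
        t=tins(imaging.capture("top"))
        t=[x for x in t if np.hypot(*(x[:2]-near))<rad and 75<x[3]<160]
        if t: return min(t,key=lambda x:np.hypot(*(x[:2]-near)))
        bot.move_j(PARK)
def st(m):
    s=bot.get_state(); print(m,"t %.1f"%s["t"],"tcp",np.round(s["tcp_pos"],1),"F",np.round(s["contact_force"],1),"open %.3f"%s["opening"],flush=True)
def pick(near):
    t=find(near); print("tin",np.round(t,2)); p=t[:2]; a=[*p,150]; o=ori(a,t[2])
    bot.grip(1.0); bot.move_ptp(a,o); bot.movel([*p,40],max_speed=250); print("hit",bot.movel([*p,3],max_speed=80,threshold=12))
    bot.grip(0.0,40); st("grip"); bot.movel([*p,190],max_speed=250); st("lift")
def place(y,z):
    b=W([0,y,0])[:2]; a=[*b,190]; o=ori(a,YW); bot.move_ptp(a,o)
    bot.movel([*b,z+30],max_speed=200); print("hit",bot.movel([*b,z],max_speed=40,threshold=6)); st("down")
    bot.grip(0.88); st("open"); bot.movel([*b,190],max_speed=200)
E
python3 - <<'E'
from h import *
pick([585,324]); place(40,7.5)
im=imaging.capture("top"); cv2.imwrite("pics/t1.png",im); s=imaging.capture("scene"); cv2.imwrite("pics/s1.png",s)
cv2.imwrite("pics/v1.png",np.hstack([cv2.resize(im[110:260,150:350],(400,300)),cv2.resize(s[120:270,190:390],(400,300))]))
E
```

```text
tin [585.51 324.15   2.91 114.    23.62  39.02]
hit False
grip t 5.7 tcp [585.5 324.1   3. ] F [ 0.2 -0.6  1.3] open 0.001
lift t 6.6 tcp [584.7 323.8 188.6] F [ 0.5  0.6 -0.4] open -0.001
hit False
down t 10.5 tcp [615.4  87.5   7.6] F [ 0.6  0.7 -0.6] open -0.002
open t 11.2 tcp [615.2  87.5   7.5] F [ 0.3 -0.2 -0.3] open 0.883
```

View pics/v1.png

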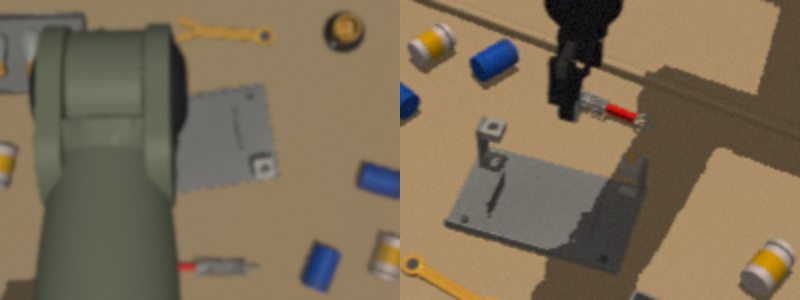

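Run:
```python
from h import *
bot.move_j(PARK)
im=imaging.capture("top"); cv2.imwrite("pics/t2.png",im); print(np.round(tins(im),2))
t=find([585,324]); p=t[:2]; a=[*p,150]; o=ori(a,t[2]); bot.grip(1.0); bot.move_ptp(a,o); bot.movel([*p,30],max_speed=250); st("x"); print(o,bot.get_state()["orientation"])
s=imaging.capture("scene"); cv2.imwrite("pics/v2.png",cv2.resize(s[170:320,290:490],(800,600),interpolation=cv2.INTER_CUBIC))
```

```text
[[ 775.67 -170.94    2.88  113.     34.77   36.1 ]
 [ 768.55    6.36    3.05  286.     24.31  141.46]
 [ 717.25  275.87   -1.56   28.     13.61   16.34]
 [ 585.49  324.33    2.89  113.     23.61   38.68]
 [ 468.73 -405.56    2.9   106.     23.11   35.58]
 [ 455.96  407.16   -2.91  112.     23.47   37.63]
 [ 452.7  -230.      2.8   109.     22.66   37.7 ]]
x t 19.5 tcp [586.3 324.3  30.8] F [ 0.1 -0.8  1.1] open 0.998
[3.141592653589793, 0, np.float64(-1.8218538916426663)] [-3.14081381e+00  5.16760637e-04 -1.82231513e+00]
```

View pics/v2.png

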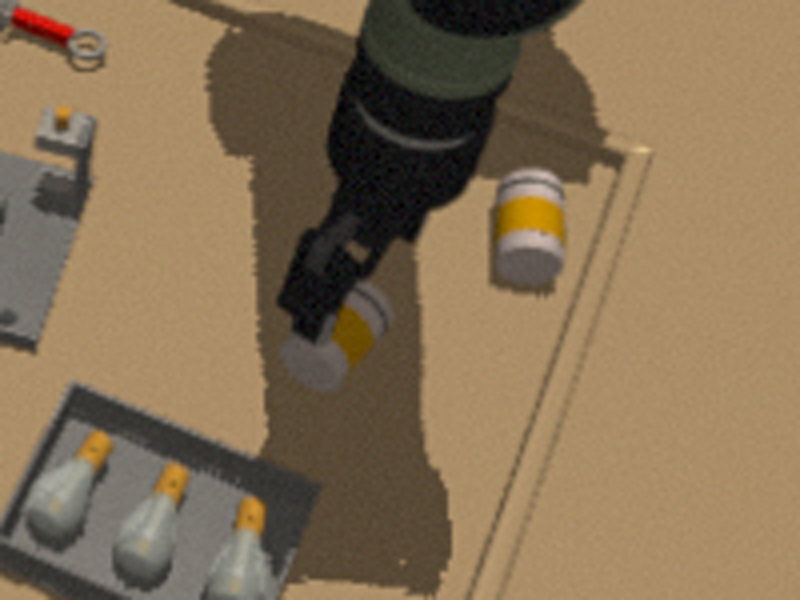

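Run:
```python
from h import *
print(onz("scene",[[368.7,254]],43), proj("top",[[586,324,20]]))
im=imaging.capture("top");
t=cv2.imread("pics/t2.png")
st("a")
bot.movel([586,324,3],max_speed=60,threshold=12); st("b")
s1=imaging.capture("scene"); bot.grip(0.6,40); st("c"); s2=imaging.capture("scene");bot.grip(0.0,40); st("d"); s3=imaging.capture("scene")
c=lambda s:cv2.resize(s[190:290,320:420],(400,400),interpolation=cv2.INTER_CUBIC)
cv2.imwrite("pics/v3.png",cv2.resize(np.hstack([c(s1),c(s3)]),(800,400)))
```

```text
[[602.34105588 312.65960227  43.        ]] [[148.85411474 190.57996775]]
a t 19.6 tcp [587.5 325.   32.4] F [ 0.   1.1 -0.4] open 1.000
b t 20.2 tcp [585.7 323.9   2.5] F [-0.3  0.7 -0.3] open 1.005
c t 20.7 tcp [586.1 324.    3.2] F [ 0.1 -0.3  0.4] open 0.597
d t 21.2 tcp [586. 324.   3.] F [-0.3  0.2  0.6] open 0.003
```

View pics/v3.png

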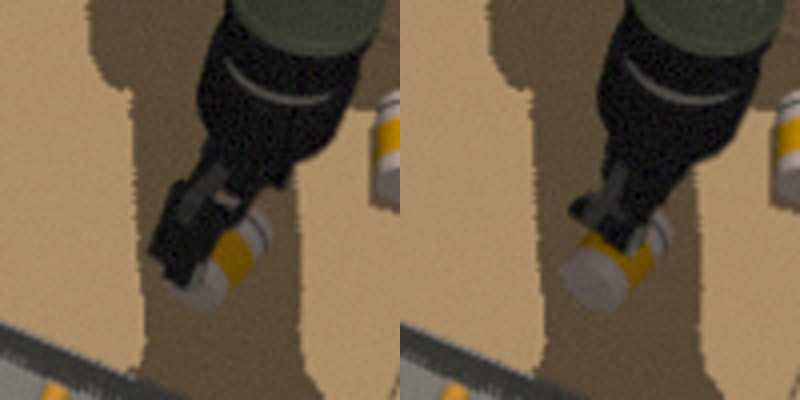

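Run:
```python
from h import *
for P in ([586,324,3],[586,324,20],[586,324,40],[586,300,3],[616,316,15]): print(P,((proj("scene",P)-[320,190])*4+[400,0])[0])
top=imaging.capture("top"); bot.dwell(.1)
s=bot.get_state(); print(s["tcp_pos"],s["qpos"],s["orientation"])
cv2.imwrite("pics/v4.png",cv2.resize(top[150:260,90:240],(800,586),interpolation=cv2.INTER_CUBIC))
```

```text
[586, 324, 3] [610.43469881 278.76832401]
[586, 324, 20] [615.76686231 263.56106995]
[586, 324, 40] [622.20531279 245.17819805]
[586, 300, 3] [572.2077291  262.68670862]
[616, 316, 15] [583.62582013 301.8085375 ]
[586.03502377 324.01798332   3.00863749] [ 3.94942242e-01  7.06221456e-01 -7.42524596e-02  7.90264959e-01
 -1.50377216e-05 -9.24837832e-01] [-3.14153772e+00  2.25758765e-05 -1.82181258e+00]
```

View pics/v4.png

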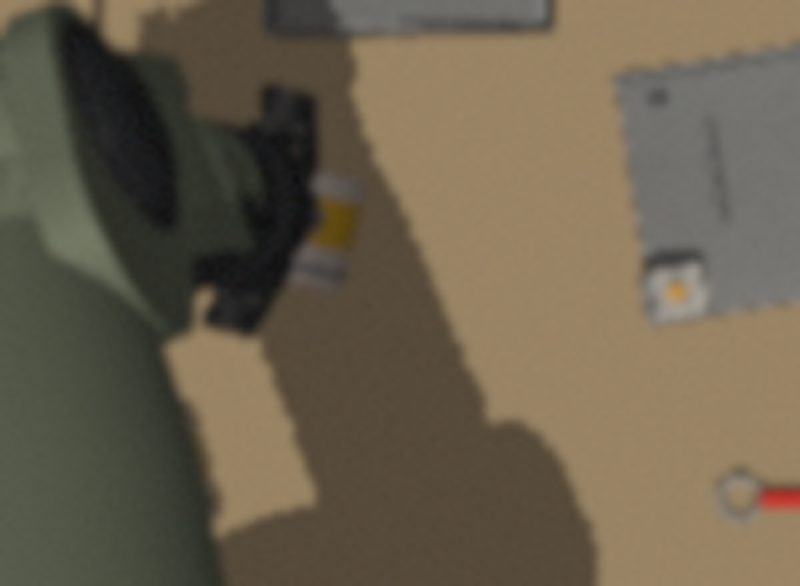

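Run:
```python
from h import *
bot.movel([586,324,120],max_speed=200)
bot.movel([500,250,60],max_speed=200)
print(bot.movel([500,250,3],max_speed=60,threshold=8)); st("3")
t=imaging.capture("top"); s=imaging.capture("scene")
print("pred",proj("scene",[[500,250,3],[500,250,40]]),proj("top",[[500,250,3],[500,250,40]]))
u,v=proj("scene",[500,250,20])[0].astype(int); c=s[v-40:v+35,u-50:u+50]; print(u,v)
cv2.imwrite("pics/v5.png",cv2.resize(c,(800,600),interpolation=cv2.INTER_CUBIC))
```

```text
False
3 t 24.1 tcp [500.4 250.1   3.4] F [-1.1  0.1  0.6] open -0.000
pred [[356.20432696 221.92730454]
 [358.53108663 213.06305154]] [[176.10554527 220.69853727]
 [173.62590619 221.13479026]]
357 217
```

View pics/v5.png

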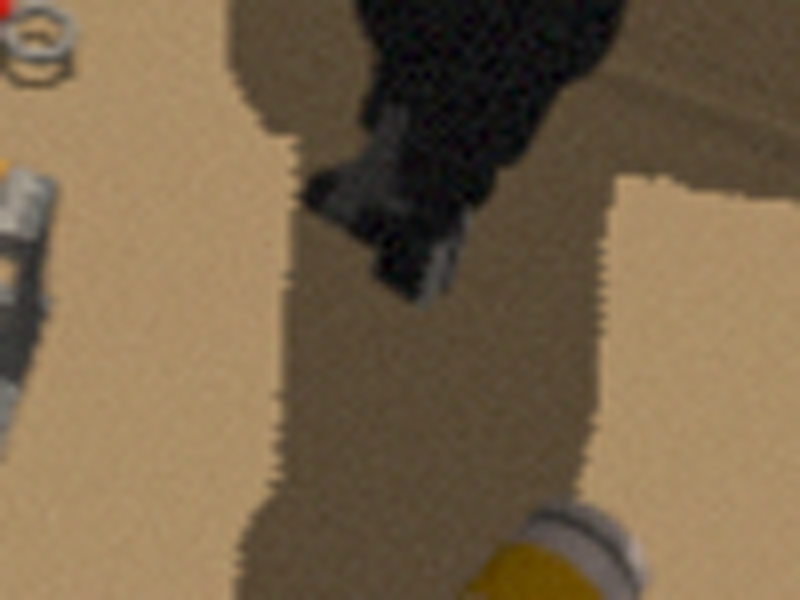

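Run:
```python
from h import *
print(bot.movel([500,250,-20],max_speed=60,threshold=5)); st("-20")
try: print(bot.movel([500,250,-50],max_speed=15,threshold=5)); st("c")
except Exception as e: print(repr(e))
s=imaging.capture("scene"); g=s[190:230,335:385].min(2)
bot.movel([500,250,60],max_speed=200)
```

```text
False
-20 t 24.7 tcp [499.6 249.9 -20.5] F [-0.5 -0.5  1.2] open 0.001
True
c t 25.9 tcp [499.9 250.  -38.6] F [-1.6 -0.1  4.7] open -0.003
```

```bash
sed -i 's/a=\[\*p,150\]/a=[*p,120]/; s/\[\*p,40\]/[*p,10]/; s/\[\*p,3\]/[*p,-34.5]/; s/\[\*p,190\]/[*p,150]/; s/a=\[\*b,190\]/a=[*b,150]/; s/\[\*b,190\]/[*b,150]/' h.py
python3 - <<'E'
from h import *
pick([585,324])
s=imaging.capture("scene"); cv2.imwrite("pics/s6.png",s)
if bot.get_state()["opening"]>0.3:
    place(40,-30)
    im=imaging.capture("top"); s=imaging.capture("scene"); cv2.imwrite("pics/t6.png",im)
    cv2.imwrite("pics/v6.png",np.hstack([cv2.resize(cv2.imread("pics/s6.png")[150:300,290:490],(400,300)),cv2.resize(s[130:280,190:390],(400,300))]))
E
```

```text
tin [585.49 324.33   2.89 113.    23.61  38.68]
hit False
grip t 35.6 tcp [586.1 324.7 -33.7] F [0.2 0.3 2.6] open 0.691
lift t 36.5 tcp [584.4 323.8 148.2] F [-0.5 -0.3 -1.9] open 0.696
hit True
down t 40.2 tcp [614.4  87.5 -29.7] F [-0.6 -0.4  5.5] open 0.697
open t 40.5 tcp [613.2  87.4 -30.8] F [ 0.7 -0.9 -0.1] open 0.878
```

View pics/v6.png

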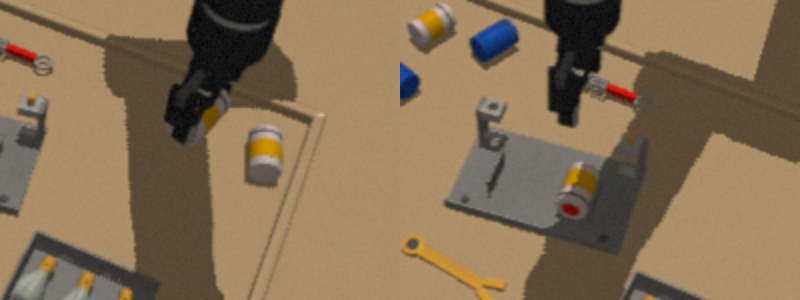

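Run:
```python
from h import *
for near,y in(([452,-230],-40),([456,407],0)):
    pick(near)
    if not 0.6<bot.get_state()["opening"]<0.8: print("bad"); break
    place(y,-30)
bot.move_j(PARK)
im=imaging.capture("top"); s=imaging.capture("scene"); cv2.imwrite("pics/t7.png",im)
for t in tins(im,24):
    if 75<t[3]<160: print(np.round(t,2),np.round(inrack(t[:2]),1))
cv2.imwrite("pics/v7.png",np.hstack([cv2.resize(im[130:280,160:360],(400,300)),cv2.resize(s[130:280,190:390],(400,300))]))
```

```text
tin [ 452.7  -229.82    2.82  110.     22.65   38.07]
hit False
grip t 45.0 tcp [ 453.  -230.2  -33.8] F [-0.1  0.5  5.9] open 0.696
lift t 45.9 tcp [ 451.9 -229.2  148.7] F [ 0.3  0.2 -1.8] open 0.697
hit True
down t 48.6 tcp [627.    8.6 -29.8] F [-1.1 -0.6  4.8] open 0.697
open t 48.9 tcp [625.9   8.7 -30.8] F [ 0.4  0.2 -0.1] open 0.880
tin [456.05 406.84  -2.91 114.    23.42  38.29]
hit False
grip t 54.1 tcp [456.6 407.2 -33.8] F [-0.5 -0.2  3.8] open 0.694
lift t 55.0 tcp [455.2 406.2 148.5] F [ 0.1  0.  -2.1] open 0.694
hit True
down t 58.3 tcp [619.6  47.5   5. ] F [-2.2  0.2  6.6] open 0.698
open t 58.6 tcp [618.8  47.4   3.7] F [ 0.1 -0.2  0.1] open 0.880
[ 775.06 -170.36    3.02  113.     34.78   35.75] [ 117.3 -239.8]
[ 468.83 -404.3     2.89  107.     23.28   35.34] [-221.9 -422.6]
```

View pics/v7.png

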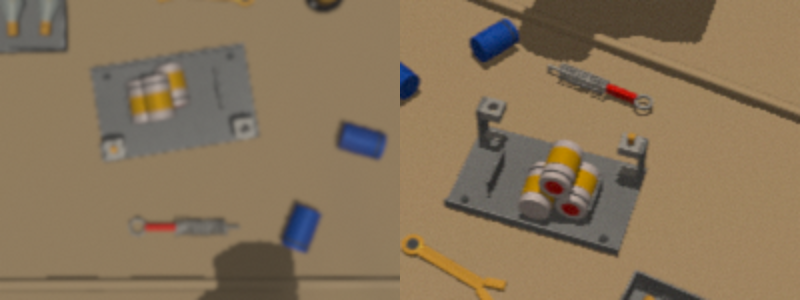

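Run:
```python
from h import *
im=imaging.capture("top"); s=imaging.capture("scene")
a=cv2.resize(im[150:210,205:265],(600,600),interpolation=cv2.INTER_CUBIC);b=cv2.resize(s[185:255,235:305],(600,600),interpolation=cv2.INTER_CUBIC)
for x,y,z,col in((0,42,24,(0,255,0)),(0,0,24,(255,0,0)),(0,21,58.6,(0,0,255))):
    for n,c,o,k in(("top",a,[205,150],10),("scene",b,[235,185],600/70)):
        q=((proj(n,[W([-30,y,z]),W([30,y,z])])-o+.5)*k).astype(int); cv2.line(c,tuple(map(int,q[0])),tuple(map(int,q[1])),col,2)
cv2.imwrite("pics/v8.png",cv2.resize(np.hstack([a,b]),(800,400)))
```

```text
(no output)
```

View pics/v8.png

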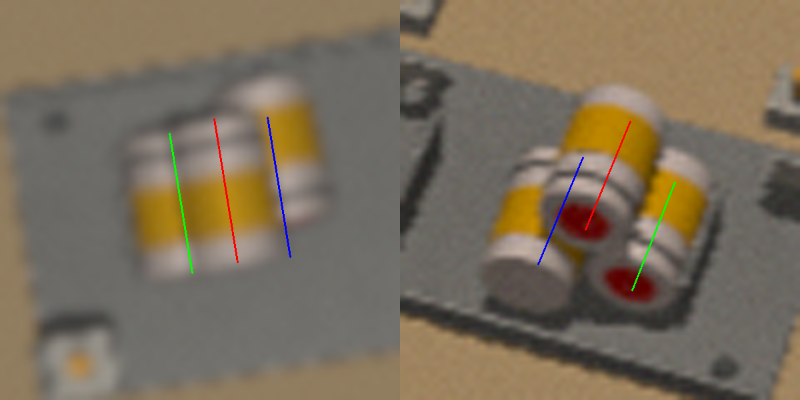

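```bash
sed -i 's/threshold=6))/threshold=T))/; s/def place(y,z)/def place(y,z,T=6)/' h.py
python3 - <<'E'
from h import *
pick([468.8,-404.5])
if 0.6<bot.get_state()["opening"]<0.8:
    place(-40.5,-30,10)
bot.move_j(PARK)
im=imaging.capture("top"); s=imaging.capture("scene"); cv2.imwrite("pics/t9.png",im)
a=cv2.resize(im[150:210,210:270],(600,600),interpolation=cv2.INTER_CUBIC);b=cv2.resize(s[180:250,235:305],(600,600),interpolation=cv2.INTER_CUBIC)
for x,y,z,col in((0,42,24,(0,255,0)),(0,0,24,(255,0,0)),(0,-42,24,(255,255,0)),(0,21,58.6,(0,0,255))):
    for n,c,o,k in(("top",a,[210,150],10),("scene",b,[235,180],600/70)):
        q=((proj(n,[W([-30,y,z]),W([30,y,z])])-o+.5)*k).astype(int); cv2.line(c,tuple(map(int,q[0])),tuple(map(int,q[1])),col,2)
cv2.imwrite("pics/v9.png",cv2.resize(np.hstack([a,b]),(800,400)))
E
```

```text
tin [ 468.61 -405.58    2.89  107.     23.35   35.45]
hit False
grip t 65.7 tcp [ 469.1 -406.1  -33.8] F [ 0.4 -1.   2.6] open 0.693
lift t 66.6 tcp [ 467.8 -404.7  148.5] F [ 0.2  1.1 -1.5] open 0.697
hit True
down t 69.8 tcp [627.5   7.9 -29.8] F [ 0.3 -0.2  5.1] open 0.697
open t 70.1 tcp [627.2   7.2 -30.3] F [0.5 0.6 0.3] open 0.883
```

View pics/v9.png

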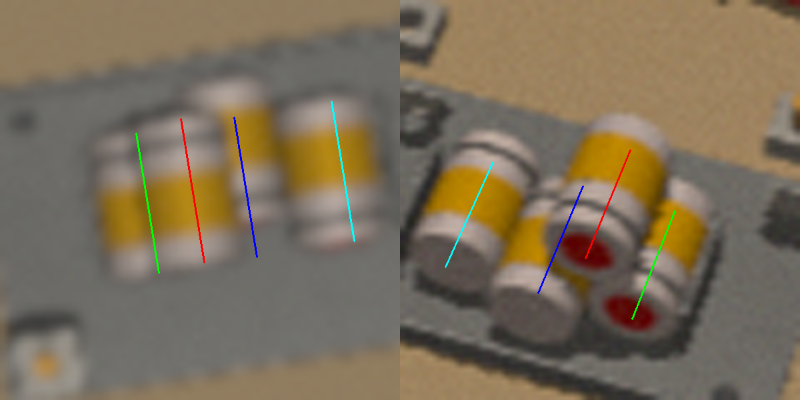

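Run:
```python
from h import *
bot.grip(0.0,40)
p=W([78,-5,0])[:2]; q=W([46,-5,0])[:2]; a=[*p,110]; o=ori(a,YW+np.pi/2); print(o)
bot.move_ptp(a,o); bot.movel([*p,-17],max_speed=150,threshold=10); st("behind")
print("hit",bot.movel([*q,-17],max_speed=30,threshold=12)); st("push")
bot.movel([*p,-17],max_speed=100); bot.movel(a,max_speed=200)
bot.move_j(PARK)
im=imaging.capture("top"); s=imaging.capture("scene"); cv2.imwrite("pics/t10.png",im); cv2.imwrite("pics/s10.png",s)
a=cv2.resize(im[150:210,210:270],(600,600),interpolation=cv2.INTER_CUBIC);b=cv2.resize(s[180:250,235:305],(600,600),interpolation=cv2.INTER_CUBIC)
for x,y,z,col in((0,42,24,(0,255,0)),(0,0,24,(255,0,0)),(0,-42,24,(255,255,0)),(0,21,58.6,(0,0,255))):
    for n,c,o,k in(("top",a,[210,150],10),("scene",b,[235,180],600/70)):
        q=((proj(n,[W([-30,y,z]),W([30,y,z])])-o+.5)*k).astype(int); cv2.line(c,tuple(map(int,q[0])),tuple(map(int,q[1])),col,2)
cv2.imwrite("pics/v10.png",cv2.resize(np.hstack([a,b]),(800,400)))
# spring numbers
for n,im_ in(("top",im),("scene",s)):
    for c,ar,px in blobs(im_,(0,150,90),(6,255,255),15)+blobs(im_,(174,150,90),(180,255,255),15): print(n,c,ar,onz(n,[c],15)[0],cv2.minAreaRect(onz(n,px,12)[:,:2].astype(np.float32)))
```

```text
[3.141592653589793, 0, -2.9835926535897936]
behind t 78.4 tcp [700.3  55.2 -15.9] F [ 0.3 -0.4 -0.7] open 0.001
hit False
push t 79.7 tcp [667.6  50.3 -17.1] F [-0.3  0.7  0.4] open 0.000
top [239.5 243. ] 42 [436.59168715  68.07810685  15.        ] ((436.348876953125, 68.22013854980469), (36.928890228271484, 5.65560245513916), 89.7940444946289)
scene [153.33333333 163.        ] 15 [ 580.81360948 -319.01735278   15.        ] ((576.8460083007812, -321.7174987792969), (11.541159629821777, 15.407130241394043), 27.45189666748047)
scene [299.68333333 175.53333333] 60 [434.42261008  61.66696397  15.        ] ((433.6898193359375, 61.64923095703125), (41.952945709228516, 16.978445053100586), 88.7991714477539)
scene [268.76470588 223.17647059] 17 [613.79764161  60.90913788  15.        ] ((611.1856689453125, 60.30427169799805), (18.189271926879883, 8.783462524414062), 56.060672760009766)
scene [275.04166667 234.375     ] 24 [636.5091583   89.96440754  15.        ] ((634.4542236328125, 88.31708526611328), (18.856435775756836, 12.369577407836914), 78.73516845703125)
```

View pics/v10.png

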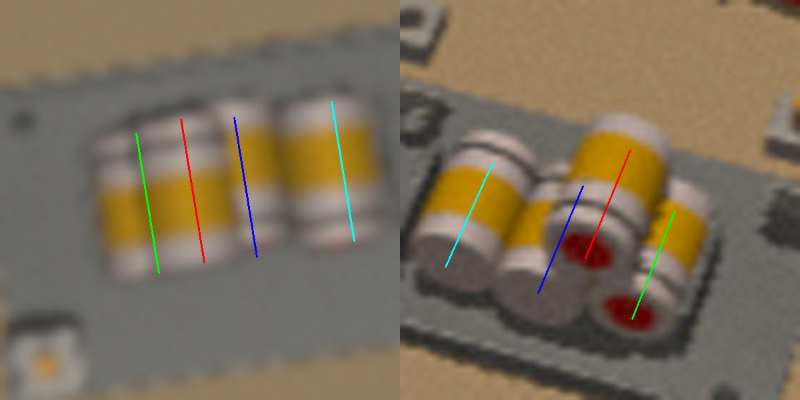

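```bash
cat >> h.py <<'E'
def spring(im):
    u0,v0=222,232; hsv=cv2.cvtColor(im,cv2.COLOR_BGR2HSV)[v0:v0+24,u0:u0+64]
    m=((hsv[...,1]<70)|(hsv[...,0]<8)|(hsv[...,0]>172)).astype(np.uint8)
    n,l,s,c=cv2.connectedComponentsWithStats(cv2.morphologyEx(m,cv2.MORPH_CLOSE,np.ones((3,3)))); i=1+np.argmax(s[1:,4])
    p=onz("top",np.argwhere((l==i)&(m>0))[:,::-1]+[u0,v0],13)[:,:2]
    vx,vy,cx,cy=cv2.fitLine(p.astype(np.float32),cv2.DIST_HUBER,0,.01,.01).ravel(); d=np.array([vx,vy])*np.sign(vy); c0=np.array([cx,cy])
    t=(p-c0)@d; return c0,d,t.min(),t.max(),m
E
python3 - <<'E'
from h import *
im=cv2.imread("pics/t10.png"); c,d,a,b,m=spring(im)
for r in m: print("".join(" #"[x] for x in r))
print(c,d,np.arctan2(d[1],d[0]),a,b,"eye end",c+b*d,"hook end",c+a*d)
E
```

```text
#                                                         
    ######                    # #   #    ##                     
   ########               ########################              
  ####  ##              # #########################             
  ###     ###############################################       
  ##      ################################################      
  ###     ###############################################       
  ####  ## ##########################################           
   #######                ##########################            
   #######                ##### ###########       #             
      ##                                                        
                                                                
                                                                
                                                                
                                                                
                                                                
                                                                
                                                                
[436.3181    30.030378] [0.00470835 0.9999889 ] 1.566088 -73.90686041933375 82.14889350239481 eye end [436.70490084 112.1783611 ] hook end [435.97013599 -43.87566271]
```

```bash
cat >> h.py <<'E'
K=48.0  # command TCP lies this far beyond the tongue axis along tool z
def sp_pose(G,phi,g0):
    """G: world tongue point, phi: eye-up tilt, g0: level tool yaw -> position, rpy"""
    R=Ro.from_rotvec(phi*np.array([np.cos(YW),np.sin(YW),0]))*Ro.from_euler("xyz",[np.pi,0,g0])
    return np.asarray(G)+K*R.as_matrix()[:,2],R.as_euler("xyz")
def sp_dir(phi): return np.cos(phi)*np.array([-np.sin(YW),np.cos(YW),0])+np.array([0,0,np.sin(phi)])
def G_from_tip(tip,phi):  # tip in rack frame, slack spring
    up=Ro.from_rotvec(phi*np.array([np.cos(YW),np.sin(YW),0])).apply([0,0,1]); d=sp_dir(phi)
    return W(tip)+12*up-d+106*d
def G_from_eye(eye,phi): return W(eye)-37*sp_dir(phi)
E
python3 - <<'E'
from h import *
c,d,a,b,m=spring(imaging.capture("top")); eye=c+(b+1.4-13)*d; G=eye-37*d; th=np.arctan2(d[1],d[0]); print(eye,G,th,b-a)
bot.grip(0.6); pa=[*G,60]; o=ori(pa,th-np.pi/2); bot.move_ptp(pa,o); bot.movel([*G,0],max_speed=150)
print("hit",bot.movel([*G,-36],max_speed=40,threshold=6)); z=bot.get_state()["tcp_pos"][2]
bot.grip(0.0,110); st("grip"); bot.movel([*G,70],max_speed=100); st("lift")
g0=o[2]+YW+np.pi/2-th; open("g0","w").write(f"{g0} {12-z}")
phi=np.radians(6); Gt=G_from_tip([-62,-90,80],phi); p,r=sp_pose(Gt,phi,g0); print("yaw",o[2],g0,p,r)
bot.move_ptp(p+[0,0,40],r); bot.movel(p,max_speed=80); st("over")
s=imaging.capture("scene"); t=imaging.capture("top"); cv2.imwrite("pics/s11.png",s); cv2.imwrite("pics/t11.png",t)
tip=W([-62,-90,80]); print(proj("scene",[tip]),proj("top",[tip]))
v=cv2.resize(s[150:225,220:320],(800,600),interpolation=cv2.INTER_CUBIC); 
for P,col in((tip,(0,0,255)),(W([-62,-90,64]),(0,255,0)),(W([-62,90,76]),(0,255,0)),(Gt+37*sp_dir(phi),(0,0,255))):
    q=((proj("scene",[P])[0]-[220,150]+.5)*8).astype(int); cv2.circle(v,tuple(map(int,q)),5,col,-1)
cv2.imwrite("pics/v11.png",v)
E
```

```text
[436.2784692  100.55476854] [436.26301116  63.55477236] 1.5703785 156.03102546938965
hit False
grip t 89.0 tcp [436.4  63.6 -35.6] F [-1.1  0.3  6.1] open 0.078
lift t 90.2 tcp [435.7  63.6  69.5] F [-0.3  0.  -2. ] open 0.077
yaw 1.5703785 1.7287962 [557.41054075  56.20598221  55.17270041] [-3.14159264 -0.10471976  1.72879624]
over t 91.4 tcp [557.3  56.4  55.3] F [-0.4 -0.5 -0.7] open 0.083
[[236.54684978 179.66218625]] [[282.22847873 193.58261073]]
```

View pics/v11.png

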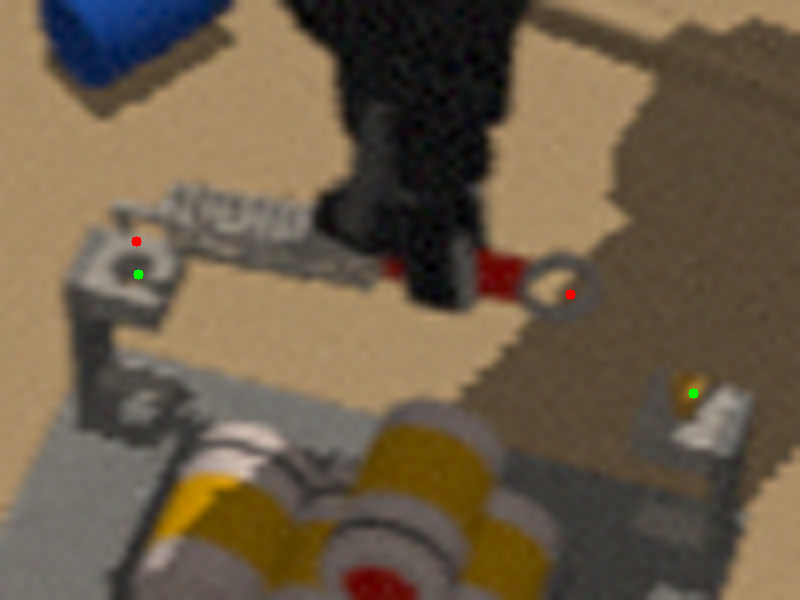

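Run:
```python
from h import *
g0=float(open("g0").read().split()[0]); phi=np.radians(6)
def go(x,y,z,**k):
    p,r=sp_pose(G_from_tip([x,y,z],phi),phi,g0); return bot.movel(p,r,**k)
for dx,dy in((0,1.3),(2.5,1.3),(-2.5,1.3),(0,4),(0,-1.5)):
    go(-62+dx,-90+dy,74,max_speed=60); h=go(-62+dx,-90+dy,55,max_speed=15,threshold=4); z=bot.get_state()["tcp_pos"][2]
    want=sp_pose(G_from_tip([-62,-90,55],phi),phi,g0)[0][2]; st(f"{dx},{dy} hit {h} tip z {55+z-want:.1f}")
    if 55+z-want<58: break
```

```text
0,1.3 hit False tip z 55.1 t 93.1 tcp [557.3  57.5  30.3] F [-0.1 -0.3 -1.5] open 0.086
```

Run:
```python
from h import *
g0=float(open("g0").read().split()[0]); phi=np.radians(6)
c=lambda y:67+(y+87)*np.tan(phi)
ey=-90+1.3+1+143*np.cos(phi)-12*np.sin(phi)
for y in (ey+10,ey+20,90.5):
    p,r=sp_pose(G_from_eye([-62,y,c(y)],phi),phi,g0); bot.movel(p,r,max_speed=40); st(f"eye y {y:.1f}")
s=imaging.capture("scene"); v=cv2.resize(s[150:225,220:320],(800,600),interpolation=cv2.INTER_CUBIC); cv2.imwrite("pics/v12.png",v)
q=((proj("scene",[W([-62,90,76]),W([-62,90.5,c(90.5)])])-[220,150]+.5)*8); print(q)
```

```text
eye y 63.3 t 93.6 tcp [555.4  69.   31.2] F [ 0.8 -4.6 -1.7] open 0.083
eye y 73.3 t 94.0 tcp [554.   78.3  32.2] F [ 0.9 -6.3 -3.6] open 0.082
eye y 90.5 t 94.6 tcp [551.6  93.9  33.9] F [ 1.8 -8.9 -2.7] open 0.081
[[693.16690897 393.26672796]
 [697.01005572 373.48928324]]
```

View pics/v12.png

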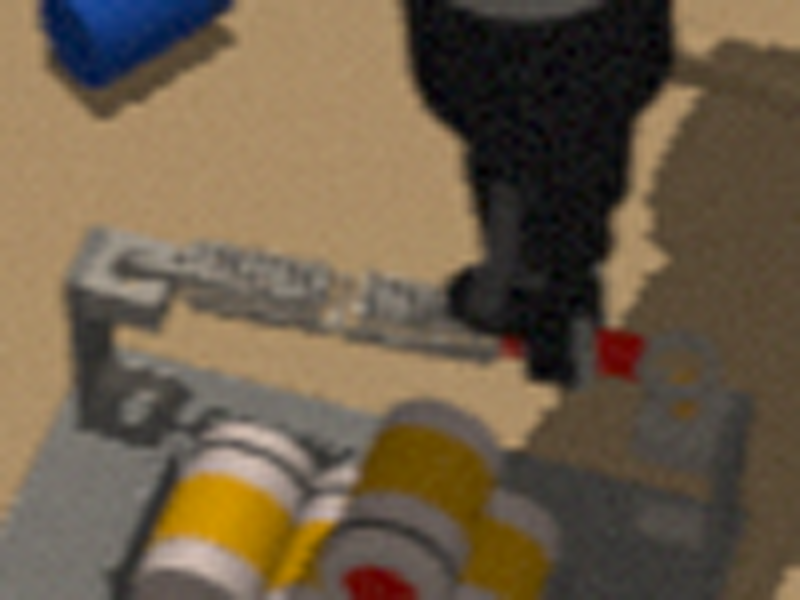

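Run:
```python
from h import *
g0=float(open("g0").read().split()[0]); phi=np.radians(6); c=lambda y:67+(y+87)*np.tan(phi)
Y=93.2
p,r=sp_pose(G_from_eye([-62,Y,c(Y)],phi),phi,g0); bot.movel(p,r,max_speed=20); st("stretched")
p1,r1=sp_pose(G_from_eye([-62,Y,67.3],0),0,g0)
h=bot.movel(p1,r1,max_speed=12,threshold=6); st(f"hit {h} target {np.round(p1,1)}")
s=imaging.capture("scene"); v=cv2.resize(s[150:225,220:320],(800,600),interpolation=cv2.INTER_CUBIC); cv2.imwrite("pics/v13.png",v)
```

```text
stretched t 94.9 tcp [551.3  96.2  34.1] F [ 1.5 -9.7 -2.3] open 0.083
hit True target [551.4  93.7  19.3] t 95.9 tcp [552.3  89.8  21.7] F [ 2.2 -9.7 -3.2] open 0.083
```

View pics/v13.png

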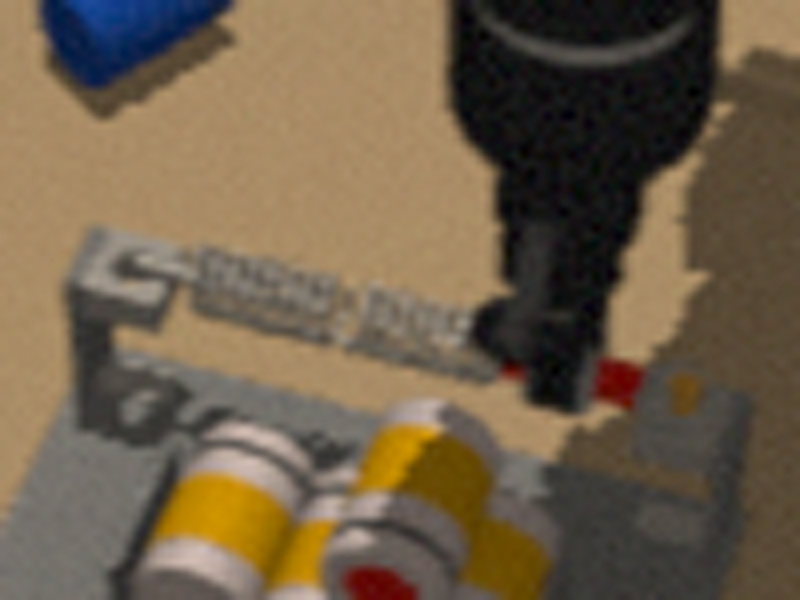

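Run:
```python
from h import *
g0=float(open("g0").read().split()[0]); bot.dwell(0.3); s=bot.get_state(); st("now"); R=Ro.from_euler("xyz",s["orientation"]); print("ori",s["orientation"],g0)
def eye():
    s=bot.get_state(); R=Ro.from_euler("xyz",s["orientation"]).as_matrix(); G=s["tcp_pos"]-K*R[:,2]
    d=np.cross([np.cos(YW),np.sin(YW),0],R[:,2])*-1; e=G+37*d; return np.round([*inrack(e[:2]),e[2]],1),np.round(d,3)
print(eye())
im=imaging.capture("scene"); v=cv2.resize(im[185:215,290:320],(600,600),interpolation=cv2.INTER_CUBIC); cv2.imwrite("pics/v14.png",cv2.convertScaleAbs(v,alpha=1.8))
```

```text
now t 96.3 tcp [552.3  88.6  21.1] F [ 2.7 -8.6 -3.7] open 0.081
ori [-3.14052335 -0.00588765  1.72573723] 1.7287962436676025
(array([-61.9,  13.7,  68.9]), array([ 0.157, -0.988, -0.006]))
```

View pics/v14.png

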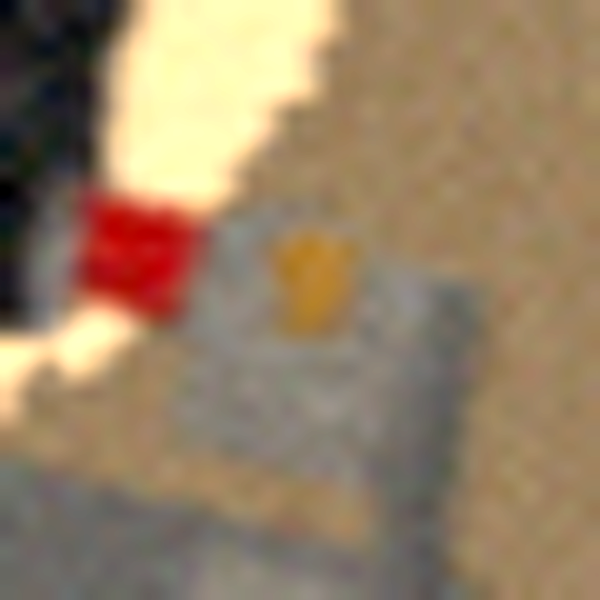

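Run:
```python
from h import *
p,r=sp_pose(W([-62,50.2,67.6]),0,float(open("g0").read().split()[0]))
print(bot.movel(p,r,max_speed=10,threshold=6)); st("low"); bot.dwell(0.4)
bot.grip(0.25); st("rel"); bot.dwell(0.3); p=bot.get_state()["tcp_pos"]; bot.movel([p[0],p[1],150],max_speed=100); bot.move_j(PARK)
im=imaging.capture("top"); s=imaging.capture("scene"); st("park"); cv2.imwrite("pics/t15.png",im)
cv2.imwrite("pics/v15.png",np.hstack([cv2.resize(im[150:215,205:295],(400,289),interpolation=cv2.INTER_CUBIC),cv2.resize(s[165:250,215:333],(400,289),interpolation=cv2.INTER_CUBIC)]))
```

```text
False
low t 96.8 tcp [552.8  86.6  19.8] F [ 0.9 -6.6 -1.2] open 0.082
rel t 97.5 tcp [552.2  88.6  19.7] F [ 1.  -0.8 -0.1] open 0.250
park t 102.0 tcp [ 137.3 -532.3  192.5] F [-0.4 -0.4  0. ] open 0.249
```

View pics/v15.png

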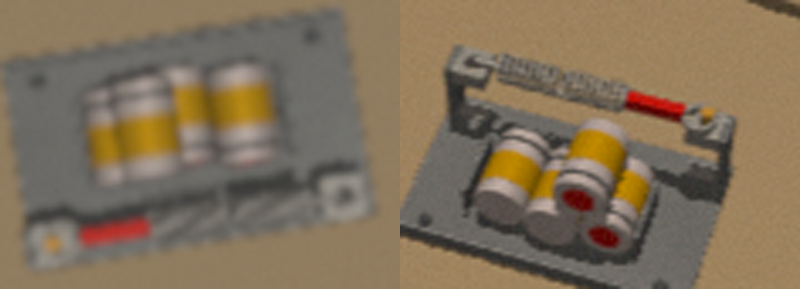

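Run:
```python
from h import *
bot.sign_off(); st("end")
```

```text
the job is handed in; nothing more can be done
the job is handed in; nothing more can be done
```

The four tins are stowed and the spring is across the front, and I handed the job in at about t = 102 s. The last pictures show three tins between the cheeks and one saddled in the left gap. The hook is in its hole, the spring is stretched, the eye is around the brass post, and the arm is parked clear.

**What went wrong on the way**
- **Wrong tool length:** the first grasp closed on air. A touch test on the shelf showed the fingers really end about 38 mm short of the stated TCP, so I corrected all heights for it.
- **Tin that rolled:** the tin placed at the right cheek rolled to the middle. The third tin therefore became the saddle tin, and the fourth filled the right-hand slot.
- **Tin too far back:** the middle tin had ended up about 15 mm behind mid-depth, so I pushed it forward with closed fingers.
- **Eye on the post:** lowering the eye stopped once at the force limit with the eye about 69 mm up. I lowered it a little further before letting go.

**What the checks do and do not show**
- The force on the pulled spring rose to about 10 N, as expected for a stretch of about 30 mm.
- My pixel positions disagreed with the scene camera by about 1 px (3–4 mm), and I allowed for that by hand.
- After release I checked the tins, the hook and the final eye height only by eye in the pictures. I did not measure them.
- I viewed 18 pictures, over the budget of 14.

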